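Load a filter module under the spring flap

TASK

Load the filter module that stands in the lane of the magazine: with one fingertip press down the long side plate of the spring-closed flap and keep it down, so that the flap stays open, while the other fingertip pushes the module by its end plate along the lane and under the flap until its square body is wholly inside the bay. Then back away, so that the flap closes fully behind the body, with the module still standing flat in the bay. Do not lift, carry or tip the module, and leave the other things on the table where they are.

Things in the scene. Friction and masses are not known exactly. Their poses are not given: they have to be found in the camera images.
- magazine: Fixed dark steel base plate, x -165 to 60, y -34 to 106, 8 thick, with lane, bay and flap on it. Origin: on the table, on the lane's centre line at the bay's front; +x along the lane into the bay, z up. All numbers here are mm in this frame. Lane floor z = 8, from x = -165 to 0, between rails (faces y = -20.5 and 20.5, 6 thick, tops z = 16). Place and yaw vary.
- bay (a point): Centre of the bay's floor. The bay runs from x = 0 to its back stop at x = 47, between walls at y = -20.5 and 20.5 with tops at z = 44. Home for the module: body wholly behind the flap's lip, body centre at x = 21.5 to 29; its end plate then stays outside, rear face at x = -30.5 to -23.
- flap_hinge (a point): Point of the flap's hinge line (x = 0, y = 38, z = 44); the line is parallel to magazine x. Hinge posts (8 in x, 14 in y, tops z = 50) stand on it at x = -158 and x = 50.
- flap (a joint): Flap angle, rad: 0 closed, 0.65 wide open (stop). Pressing its side plate (y > 38) down raises the black hood (x 0 to 48, y -27 to 37, top z = 56) and its lip over the bay. The body passes under from about 0.45 rad; use 0.5 to 0.6. At 0.6 the hood's highest edge is at z = 92. Spring: 0.09 N m closed, 0.24 N m at 0.6 (6 N at 40 mm from the hinge line).
- flap_lip (a point): Middle of the lower edge of the hood's front lip (3 thick, x 0 to 3, y -22 to 4, lower edge z = 34 when closed). Closed, it stops the module's body (top z = 48) but clears its stem; a push on it along x does not open the flap.
- flap_press (a point): Middle of the top of the flap's press plate: bare flat aluminium, level when closed, x -150 to -10, y 42 to 102, top z = 46; this point at x = -80, y = 77. Opening lowers its outer edge: r mm from the hinge line (at y = 38 + r) the top is at about z = 46 - r sin(angle). A fingertip can press it (best r 25 to 60) and slide along it in x.
- module_push (a point): Centre of the rear face of the filter module's end plate, to be pushed along magazine +x. The end plate is aluminium, 26 wide, 30 high (z = 11 to 41 on the lane floor), 5 thick. The module is loose, 0.15 kg within 30 per cent.
- module_body (a point): Centre of the module's black body, 36 x 36 and 40 high, standing on the lane floor (this point 20 above it); axes nearly as the magazine's. A steel stem 10 in diameter joins its rear to the end plate, whose rear face lies 52 behind this point.
- spare_body (a point): Bystander: centre of the body of a second module of the same kind, standing on the table beside the magazine, not in the lane.
- objective: Bystander: steel microscope objective, 34 across, 52 high, upright; origin under its centre.
- oil: Bystander: small amber oil bottle, 28 across, 55 high; origin under its centre.
- dish: Bystander: clear shallow dish, 60 across, 14 high; origin under its centre.
- slidebox: Bystander: grey slide box, 100 x 85 x 26; origin under its centre.
- driver: Bystander: screwdriver 150 long, lying; origin under its middle.
- post: Bystander: steel optical post, 25 across, 75 high; origin under its centre.

How it is judged:
By the outcome, as a careful person would: the job done as asked, in the order asked, and still so for the second after the job is handed in, with the robot touching nothing.
It also fails if it takes over 48 s, if anything falls off the work surface, if the arm or the gripper's body presses on something with over 40 N, if the wrist force passes 120 N, or if a joint passes its speed limit or range.

ROBOT

A 6-joint arm with a two-finger parallel gripper is mounted at the origin on the work surface. World frame = base frame: x ahead of the robot, y to its left, z up, the work surface at z = 0. Lengths are in mm, angles in degrees, forces in N, time in s.
With the tool pointing down it reaches from about 350 to 850 mm from the base axis. Payload 8.1 kg.
Tool frame: the origin (TCP) lies midway between the tips of the shut fingers; the grasp point (between the pads) lies 19 mm behind it (r.grasp_offset is the distance from the TCP to the grasp point, in mm); z points along the fingers, x is the direction in which the jaws open and shut, and the axes are right-handed (so a half turn about z gives the same grasp; the last joint's range is limited). The gripper opens to 85 mm and grips with 20 to 120 N. Pads are 22 mm wide; open, the fingers measure 114 mm over their backs; the gripper's body (76 mm by 85 mm) begins 54 mm behind the grasp point. The pads swing forward as they close: fully open they stand 13 mm farther back than shut.
Start: joints at [65.982, 7.471, 85.268, -0, 87.261, -4.893], TCP at [196.56, 566.895, 231.292] pointing down, gripper open.
Joint ranges: [-169.43, 169.43], [-51.17, 129.36], [1.28, 143.12], [-76.62, 256.62], [0, 156.53], [-152.29, 152.29]. Speed limits (degrees/s): [136.94, 136.94, 159.86, 180, 180, 180].

INTERFACE

Orientations are given as [roll, pitch, yaw] about the fixed x, y, z axes, in that order (R = Rz(yaw) Ry(pitch) Rx(roll)).
In Python, from bench import r, optics, hand_in gives the robot as it stands.
- The arm moves only by the shell command python3 -m pendant 'ROWS' [FORCE]. ROWS is JSON, a list of rows, each a list of 5 numbers: the opening, from 0 (shut) to 1 (fully open), then the shift along the tool's x, y, z in mm, then the turn about the tool's z in degrees. A call has 1 to 10 rows; each row shifts and turns the commanded pose from where the row before left it, along the tool's axes as they then stand; what a row does not reach is not made up. A row lasts 1/10 s, in which the tool goes at most 50 mm and 8.59 degrees, less where a joint would pass 70% of its speed; a pose out of reach is approached as far as the arm can. A call with a gripper value outside its range is refused whole. The fingers move at their own pace and stop on an object; FORCE is the grip in N (left out, the last holds). Time passes only in rows, so rows that do not move let the fingers close. It gives the time, the measured TCP pose, the force and the opening at its end, in the units of the state.
- r.sense(): the state, without advancing time (a new reading comes with each control period).
- optics.snapshot(name): name is "scene" or "top"; returns (picture, depth): 400x640x3 uint8, blue, green, red; 400x640 float32, mm along the optical axis (not along the pixel's ray), 0 where there is no reading.
- optics.camera_params(name): a dict with "camera_matrix" (3x3 intrinsics, pixels), "k1" (the pictures are not rectified: a ray, as slopes to the right and down, at radius r is drawn at 1 + k1 r^2 times it, then the intrinsics apply), "eye" and "orientation" of the camera in the world. Camera axes: x right, y down, z forward; pixel columns grow to the right and rows downward; lengths in mm; the calibration is good to about 2 mm. A picture is of the moment at which its call begins. camera_params takes no time and is no camera call.
- hand_in(): hands the job in, once; it reports no verdict.
Trained networks look in the newest picture that a camera, given by its name, has taken for a name from the list of things; names that differ only in an ending like _2 or _b are one class to them, and where a whole thing is asked for, a point or a joint stands for the part that bears it (a point fixed in the world has none). Each returns a list of dicts, best first, with "score" (0 to 1); they miss things now and then, are a little off and sometimes report something else, mostly with a low value. They report only what shows in the picture. A call takes as long as a camera call.
- optics.search_frame(camera, query): "at" ([x, y, z] in mm, in world coordinates, good to about 4 mm: the middle of the surface that is visible of it).
The state is a dict: "time": time; "joint_pos": joint angles; "qd": joint speeds; "joint_efforts": joint torques, N m; "tool_pos": TCP position; "tcp_rot": TCP orientation; "ft_force": force on the tool from outside, world axes, zero at the start; "wrist_torque": the same for the moment, N m; "finger_gap": finger opening in mm.
Only numpy, scipy, OpenCV 4.12 (cv2) and the standard library are available. Lean on these libraries where they do the work, as an engineer would, in place of code of your own. Each camera call takes 0.05 s, during which the arm holds its last target. There are 200 camera calls.

## Working session

There is one attempt and no reset: what is moved stays moved. The work goes in short steps, Python scripts to look and compute and a shell command to move; the robot and the scene stay as the last step left them, time stands still between calls to the robot, and variables do not carry over. Pictures are saved under pics/ and viewed, about 8 in all and at most 12, crops included, and the job is handed in when it is done.

```bash
ls; mkdir -p pics; python3 - <<'E'
from bench import r, optics
import cv2,numpy as np
print(r.sense())
for c in ("scene","top"):
    p,d=optics.snapshot(c); cv2.imwrite(f"pics/{c}0.png",p); np.save(f"pics/{c}0.npy",d)
    print(c,optics.camera_params(c))
    for q in ("magazine","bay","flap_hinge","flap_lip","flap_press","module_push","module_body","spare_body"):
        print(q,[(np.round(x['at']).tolist(),round(x['score'],2)) for x in optics.search_frame(c,q)[:3]])
E
```

```text
pics
{'time': 0.0, 'joint_pos': array([ 6.59819596e+01,  7.51505779e+00,  8.53309597e+01, -9.27761564e-06,
        8.72617817e+01, -4.89022448e+00]), 'qd': array([ 0.00507863, -0.01824931, -0.08682394, -0.00621121, -0.00570071,
       -0.00370747]), 'joint_efforts': array([ 3.59368838e-03, -5.69393277e+01, -5.00562751e+01,  4.70599225e-04,
        1.42711157e-02,  1.60716189e-05]), 'tool_pos': array([196.32665985, 566.37438441, 230.22885855]), 'tcp_rot': array([-1.79990820e+02,  1.07407579e-01,  7.08721932e+01]), 'ft_force': array([ 0.65228589, -0.30119058, -0.09929989]), 'wrist_torque': array([ 0.05539818, -0.06213128, -0.00788388]), 'finger_gap': 85.49873925550347}
scene {'camera_matrix': array([[392.80205751,   0.        , 313.80428467],
       [  0.        , 392.80205751, 203.73695198],
       [  0.        ,   0.        ,   1.        ]]), 'k1': -0.05492391845739869, 'eye': array([1121.62325655, -464.54232518,  656.97682053]), 'orientation': array([-128.73577242,   -1.25948728,   42.60964742])}
magazine []
bay [([573.0, -176.0, 19.0], 0.85)]
flap_hinge [([567.0, -177.0, 20.0], 0.8
[... 275 characters left out ...]
 316.79225418],
       [  0.        , 452.57921883, 200.68245028],
       [  0.        ,   0.        ,   1.        ]]), 'k1': -0.07870179150645326, 'eye': array([ 592.35393052,  104.81477598, 1010.19457361]), 'orientation': array([-176.89603023,   -1.09428953,  -90.05671418])}
magazine [([563.0, -159.0, 19.0], 0.97)]
bay [([561.0, -152.0, 13.0], 0.71)]
flap_hinge [([562.0, -159.0, 14.0], 0.73)]
flap_lip [([549.0, -157.0, 46.0], 0.73), ([607.0, 1.0, 10.0], 0.42), ([468.0, 367.0, 20.0], 0.36)]
flap_press [([547.0, -154.0, 44.0], 0.7)]
module_push [([583.0, -203.0, 45.0], 0.82)]
module_body [([583.0, -200.0, 45.0], 0.96)]
spare_body [([545.0, -152.0, 44.0], 0.65), ([687.0, -261.0, 41.0], 0.62)]
```

View pics/top0.png

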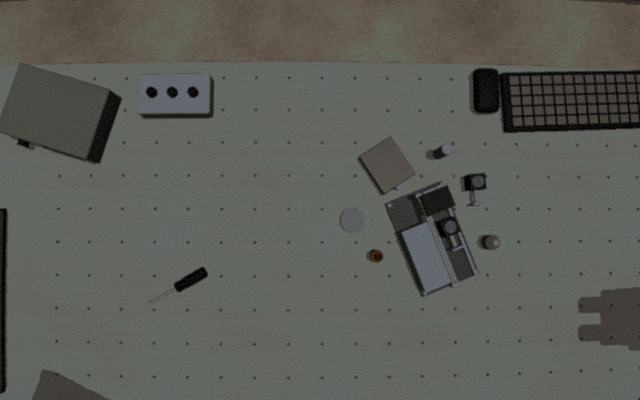

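View pics/scene0.png

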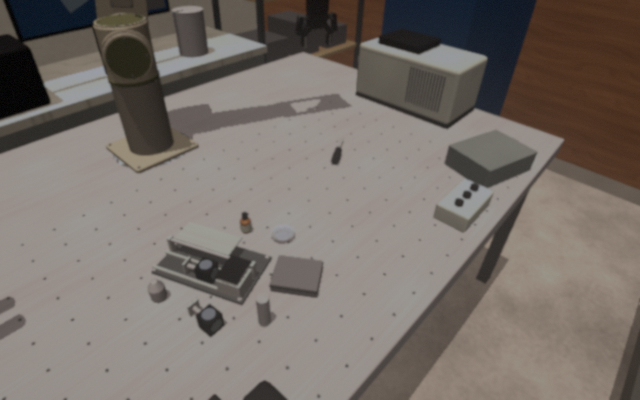

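The top view shows the magazine around (435,240), with the hood at (435,200), the press plate at (425,255) and the module at (450,230). The lane's +x runs up and slightly left in the image. The spare module is at (475,185), the objective at (490,242) and the oil at (375,256).

```bash
cat > h.py <<'E'
import numpy as np,cv2
from scipy.spatial.transform import Rotation as R
from bench import r,optics
def cloud(c,d):
    p=optics.camera_params(c);K=p['camera_matrix']
    v,u=np.mgrid[:400,:640]
    D=np.array([p['k1'],0,0,0,0])
    n=cv2.undistortPoints(np.stack([u,v],-1).reshape(-1,1,2).astype(float),K,D).reshape(400,640,2)
    P=np.dstack([n*d[...,None],d])
    return P@R.from_euler('xyz',p['orientation'],degrees=True).as_matrix().T+p['eye']
def rect(P,m):
    n,l,st,_=cv2.connectedComponentsWithStats(m.astype(np.uint8))
    i=1+np.argmax(st[1:,4]); Q=P[l==i]
    return cv2.minAreaRect(Q[:,:2].astype(np.float32)),np.median(Q[:,2]),len(Q)
E
python3 - <<'E'
from h import *
d=np.load('pics/top0.npy');P=cloud('top',d);img=cv2.imread('pics/top0.png')
x,y,z=P[...,0],P[...,1],P[...,2]
tab=z[300:330,200:400];print('table z',np.median(tab),tab.std())
near=(abs(x-560)<120)&(abs(y+160)<100)
for lo,hi in((41,50),(52,62)):
    print(lo,rect(P,near&(z>lo)&(z<hi)))
c=img[160:310,340:510];cv2.imwrite('pics/c0.png',cv2.resize(cv2.convertScaleAbs(c,alpha=1.8),None,fx=4,fy=4,interpolation=cv2.INTER_CUBIC))
zc=z[160:310,340:510]; zc=np.clip(zc*3,0,255).astype(np.uint8)
cv2.imwrite('pics/z0.png',cv2.resize(cv2.applyColorMap(zc,cv2.COLORMAP_JET),None,fx=4,fy=4,interpolation=0))
E
```

```text
table z -2.015993365998611 56.899556271028715
41 (((550.3242797851562, -143.337646484375), (215.53805541992188, 71.94790649414062), 21.793323516845703), np.float64(44.57154610188587), 2086)
52 (((645.1967163085938, -171.28656005859375), (48.520545959472656, 65.96931457519531), 21.865678787231445), np.float64(54.60333165579107), 633)
```

View pics/c0.png

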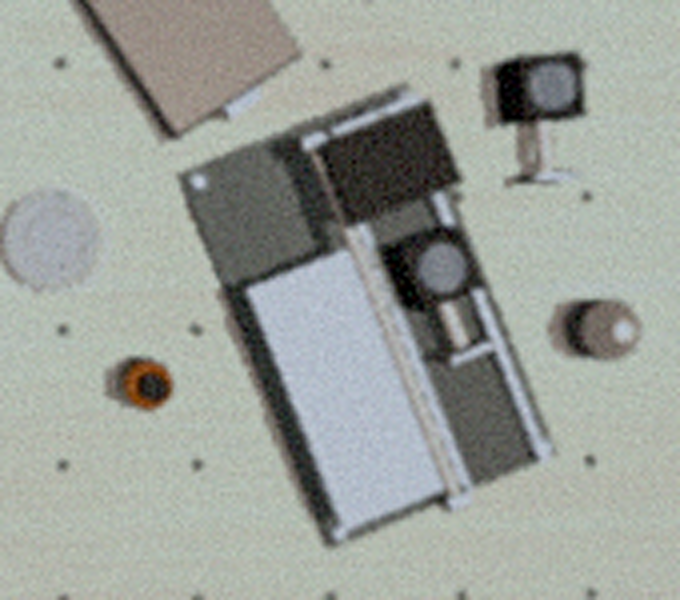

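View pics/z0.png

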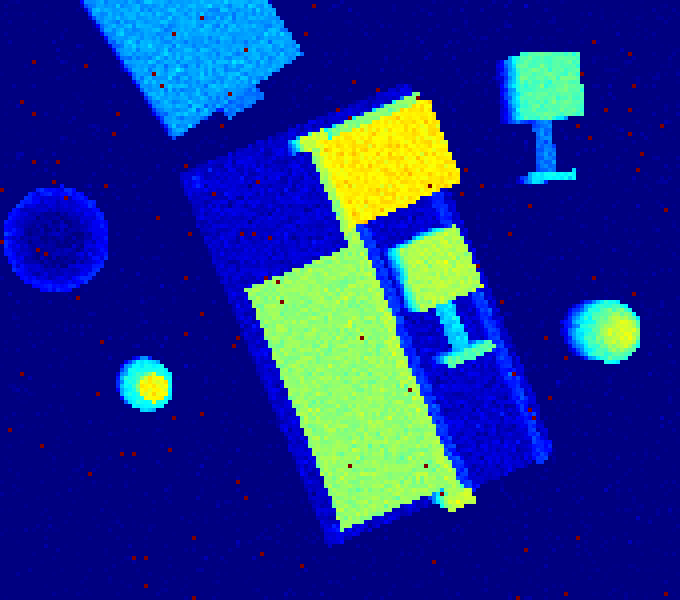

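The crop shows the end plate at about (475,352), roughly 90 mm before the bay front, and the body at (435,265). Next I fit the frame and locate the module.

```bash
cat >> h.py <<'E'
YAW=21.82;O=np.array([624.8,-184.9])
def tomag(xy,O=O,yaw=YAW):
    a=np.radians(yaw);M=np.array([[np.cos(a),np.sin(a)],[-np.sin(a),np.cos(a)]])
    return (np.asarray(xy)-O)@M.T
def toworld(m):
    a=np.radians(YAW);M=np.array([[np.cos(a),-np.sin(a)],[np.sin(a),np.cos(a)]])
    return O+M@np.asarray(m,float)
E
python3 - <<'E'
from h import *
for c in('top','scene'):
    P=cloud(c,np.load(f'pics/{c}0.npy'));z=P[...,2]
    m=tomag(P[...,:2]);mx,my=m[...,0],m[...,1]
    dz=2 if c=='top' else 0
    near=(mx>-170)&(mx<65)&(my>-40)&(my<110)
    def s(n,k):
        if k.sum()<5: print(c,n,'none');return
        q=lambda a:np.round(np.percentile(a[k],[1,50,99]),1)
        print(c,n,k.sum(),q(mx),q(my),q(z))
    s('press',near&(z>38)&(z<50)&(my>50))
    s('hood',near&(z>50)&(mx>-5)&(my<34))
    s('body',near&(z>42)&(z<50)&(mx<-5)&(my<25))
    s('stem/plate',near&(z>31)&(z<42)&(mx<-65)&(my<22))
    s('table',(mx<-180)&(mx>-250)&(abs(my)<60)&(abs(z)<20))
    s('base',near&(abs(z-8)<4)&(my>-38))
E
```

```text
top press 1543 [-147.7  -79.4  -11.1] [ 50.6  76.  101.1] [40.4 44.4 48.5]
top hood 635 [ 0.6 24.4 48. ] [-26.7   3.9  33.5] [50.5 54.5 58.5]
top body 272 [-57.1 -39.7 -21.3] [-18.3  -0.4  17.6] [42.2 46.5 49.5]
top stem/plate 42 [-91.9 -87.9 -68.7] [-12.7  -0.3  12.8] [31.1 37.6 41.5]
top table 1605 [-249.3 -214.8 -180.6] [-59.    0.3  58.6] [-5.7 -1.6  2.7]
top base 2324 [-162.7  -18.    59.4] [-33.1  43.9 104.9] [ 4.1  6.7 11.5]
scene press 1001 [-147.   -75.5   -8.3] [ 50.5  74.7 100.8] [42.5 45.  47.6]
scene hood 585 [ 2.9 27.2 50.8] [-28.1   0.6  33.1] [51.6 54.8 57.3]
scene body 259 [-54.6 -35.3 -18.5] [-21.2  -4.7  15.1] [42.6 46.7 49.5]
scene stem/plate 50 [-90.1 -85.3 -83.6] [-16.4  -5.2  10.1] [31.2 37.7 40.8]
scene table 1145 [-248.8 -214.5 -181.1] [-59.   -3.7  58.3] [-4.1 -1.3  1.5]
scene base 1979 [-160.   -55.    61.9] [-36.   17.8 102.5] [ 4.2  6.9 11.7]
```

```bash
sed -i 's/^YAW=.*/YAW=21.82;O=np.array([626.2,-185.2])/' h.py
python3 -m pendant '[[1,-36,31,0,0],[1,-36,31,0,0],[1,-36,31,0,0],[1,-36,31,0,0],[1,-36,31,0,0],[1,-36,31,0,0],[1,-36,31,0,0],[1,-36,31,0,0],[1,-36,31,0,0]]'
python3 -m pendant '[[0.85,-36,31,0,0],[0.85,-36,31,0,0],[0.85,-36,31,0,0],[0.85,-36,31,0,0],[0.85,-36,31,0,0],[0.85,-36,31,0,0],[0.85,-36,31,0,0],[0.85,-36,31,0,0]]'
python3 -m pendant '[[0.85,0,0,5,8.5],[0.85,0,0,5,8.5],[0.85,0,0,5,8.5],[0.85,0,0,5,8.5],[0.85,0,0,5,8.5],[0.85,0,0,5,8.5],[0.85,0,0,5,8.5],[0.85,0,0,5,8.5]]'
python3 -m pendant '[[0.85,0,0,5,8.5],[0.85,0,0,5,8.5],[0.85,0,0,5,8.5],[0.85,0,0,5,8.5],[0.85,0,0,5,8.5],[0.85,0,0,5,8.5],[0.85,0,0,5,8.5],[0.85,0,0,0,4]]'
```

```text
time: 1.8
tool_pos: [354.4, 167.7, 231.7]
tcp_rot: [179.9, -0.0, 70.9]
ft_force: [1.1, 0.5, 0.1]
finger_gap: 85.7
time: 2.6
tool_pos: [494.4, -186.1, 231.5]
tcp_rot: [180.0, -0.0, 70.8]
ft_force: [1.0, 1.2, -0.5]
finger_gap: 72.3
time: 3.4
tool_pos: [494.0, -184.0, 191.2]
tcp_rot: [180.0, -0.0, 2.5]
ft_force: [-0.5, -0.6, -0.4]
finger_gap: 72.5
time: 4.2
tool_pos: [493.5, -183.8, 155.5]
tcp_rot: [180.0, 0.1, -61.0]
ft_force: [-0.3, 0.2, 0.3]
finger_gap: 72.6
```

```bash
cat >> h.py <<'E'
def plan(mx,my,z,phi=8):
    s=r.sense();p=s['tool_pos'];yaw=s['tcp_rot'][2]
    d=np.append(toworld([mx,my]),z)-p
    t=R.from_euler('xyz',s['tcp_rot'],degrees=True).inv().apply(d)
    print('mag',np.round(tomag(p[:2]),1),'z',round(p[2],1),'yaw',round(yaw,1),'F',np.round(s['ft_force'],1),'-> tool shift',np.round(t,1),'turn',round(yaw-(YAW-90+phi),1))
E
python3 - <<'E'
from h import *
plan(-121,41,70)
p,d=optics.snapshot('scene');np.save('pics/s1.npy',d)
cv2.imwrite('pics/s1.png',cv2.resize(cv2.convertScaleAbs(p[150:350,80:340],alpha=1.5),None,fx=3,fy=3,interpolation=cv2.INTER_CUBIC))
P=cloud('scene',d);m=tomag(P[...,:2])
k=(P[...,2]>100)&(P[...,2]<240)&(abs(m[...,0]+121)<90)&(abs(m[...,1]-41)<90)
for lo in range(130,240,10):
    q=k&(P[...,2]>=lo)&(P[...,2]<lo+10)
    if q.sum()>3: print(lo,q.sum(),np.round(np.percentile(m[q],[2,98],axis=0),0).tolist())
E
```

```text
mag [-122.7   50.7] z 155.5 yaw -61.0 F [-0.3  0.2  0.3] -> tool shift [ 9.9 -0.5 85.5] turn -0.8
160 41 [[-137.0, 6.0], [-106.0, 89.0]]
170 89 [[-136.0, -0.0], [-106.0, 96.0]]
180 89 [[-137.0, -0.0], [-106.0, 93.0]]
190 89 [[-138.0, -0.0], [-106.0, 91.0]]
200 70 [[-137.0, -4.0], [-102.0, 104.0]]
210 168 [[-133.0, -19.0], [-101.0, 116.0]]
220 165 [[-137.0, -18.0], [-100.0, 116.0]]
230 227 [[-131.0, -19.0], [-101.0, 114.0]]
```

View pics/s1.png

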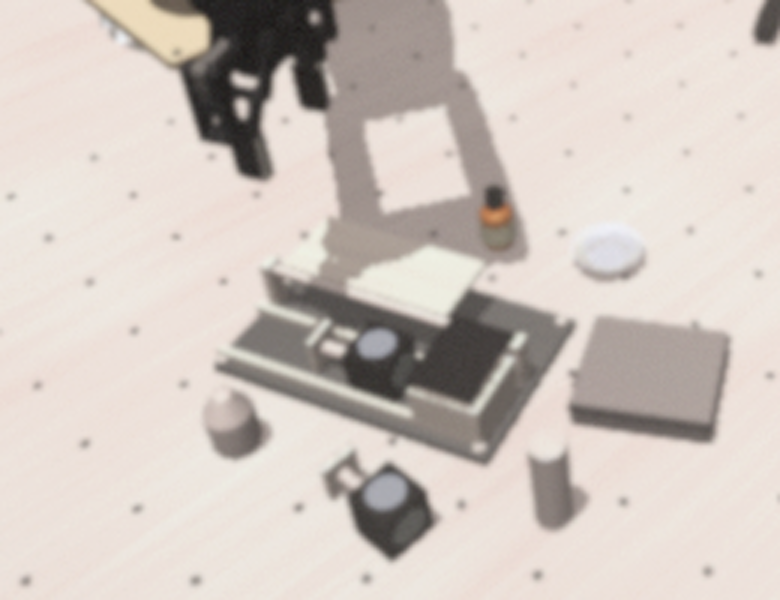

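```bash
python3 -m pendant '[[0.85,5,0,20,-0.8],[0.85,5,0,20,0],[0.85,0,0,20,0],[0.85,0,0,20,0],[0.85,0,0,20,0],[0.85,0,0,5,0],[0.85,0,0,0,0]]'
python3 -m pendant '[[0.85,0,0,3,0],[0.85,0,0,3,0],[0.85,0,0,3,0],[0.85,0,0,2,0],[0.85,0,0,0,0],[0.85,0,0,0,0]]'
python3 -c "
from h import *
plan(-121,41,20)"
```

```text
time: 4.95
tool_pos: [498.3, -192.3, 50.6]
tcp_rot: [179.9, 0.1, -59.8]
ft_force: [-0.5, -0.7, -0.4]
finger_gap: 72.8
time: 5.55
tool_pos: [498.9, -192.7, 40.3]
tcp_rot: [180.0, 0.0, -59.8]
ft_force: [-0.6, -0.1, -0.7]
finger_gap: 72.7
mag [-120.9   40.4] z 40.3 yaw -59.8 F [-0.6 -0.1 -0.7] -> tool shift [-0.6 -0.  20.3] turn 0.4
```

```bash
python3 -m pendant '[[0.85,0,0,2,0],[0.85,0,0,2,0],[0.85,0,0,0,0]]'
python3 -m pendant '[[0.85,0,0,2,0],[0.85,0,0,2,0],[0.85,0,0,0,0]]'
python3 -m pendant '[[0.85,0,0,2,0],[0.85,0,0,2,0],[0.85,0,0,2,0],[0.85,0,0,2,0],[0.85,0,0,0,0]]'
```

```text
time: 5.85
tool_pos: [499.1, -192.7, 36.3]
tcp_rot: [-180.0, -0.0, -59.8]
ft_force: [0.4, -0.4, 2.1]
finger_gap: 72.8
time: 6.15
tool_pos: [499.1, -192.8, 32.2]
tcp_rot: [-180.0, -0.0, -59.8]
ft_force: [0.1, 0.0, 2.8]
finger_gap: 72.4
time: 6.65
tool_pos: [498.9, -192.6, 24.1]
tcp_rot: [-180.0, 0.0, -59.8]
ft_force: [0.7, -0.6, 3.6]
finger_gap: 72.4
```

```bash
python3 -m pendant '[[0.85,0,0,2,0],[0.85,0,0,2,0],[0.85,0,0,1.5,0],[0.85,0,0,0,0]]'
cat > look.py <<'E'
import sys
from h import *
p,d=optics.snapshot('scene');n=sys.argv[1]
cv2.imwrite(f'pics/{n}.png',cv2.resize(cv2.convertScaleAbs(p[200:310,130:290],alpha=1.5),None,fx=5,fy=5,interpolation=cv2.INTER_CUBIC))
P=cloud('scene',d);m=tomag(P[...,:2]);x,y,z=m[...,0],m[...,1],P[...,2]
k=(x>6)&(x<44)&(y>-20)&(y<30)&(z>50)&(z<110)
a=np.linalg.lstsq(np.c_[y[k],np.ones(k.sum())],z[k],rcond=None)[0];print('flap angle',-np.arctan(a[0]),k.sum())
k=(z>44)&(z<50.5)&(x<5)&(x>-70)&(y>-24)&(y<20);print('body top x,y pct',np.round(np.percentile(m[k],[2,50,98],axis=0),1).tolist(),k.sum())
plan(-44.5,41,18.5)
E
python3 look.py s2
```

```text
time: 7.05
tool_pos: [498.9, -192.5, 18.7]
tcp_rot: [-180.0, 0.0, -59.8]
ft_force: [0.6, -0.3, 4.3]
finger_gap: 72.7
flap angle 0.43659360868175473 223
body top x,y pct [[-55.3, -19.3], [-37.3, -3.3], [-20.5, 16.1]] 239
mag [-120.9   40.6] z 18.8 yaw -59.8 F [-0.6  0.4  4.3] -> tool shift [ 10.7 -75.7   0.3] turn 0.4
```

View pics/s2.png

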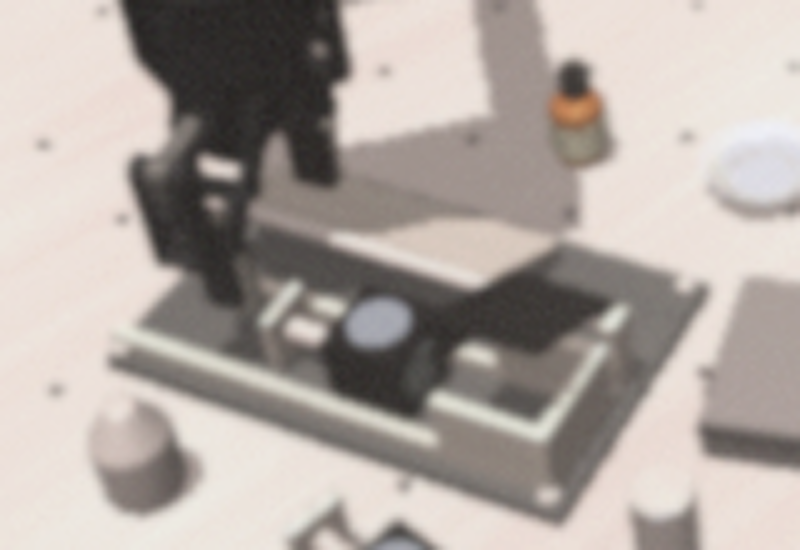

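The flap is open: 0.44 rad from the fit, and the spring force agrees. The push finger, at (225,280), stands in the lane behind the end plate. I'll press 4.5 mm lower and start pushing.

```bash
python3 -m pendant '[[0.85,0,0,2,0],[0.85,0,0,2.5,0],[0.85,0,0,0,0]]'
python3 -m pendant '[[0.85,0.5,-3.5,0,0],[0.85,0.5,-3.5,0,0],[0.85,0.5,-3.5,0,0],[0.85,0.5,-3.5,0,0],[0.85,0.5,-3.5,0,0],[0.85,0.5,-3.5,0,0],[0.85,0.5,-3.5,0,0]]'
python3 look.py s3
```

```text
time: 7.4
tool_pos: [498.8, -192.4, 14.2]
tcp_rot: [180.0, 0.0, -59.8]
ft_force: [-0.1, 0.7, 5.9]
finger_gap: 72.9
time: 8.1
tool_pos: [521.5, -183.0, 13.9]
tcp_rot: [179.9, 0.1, -59.8]
ft_force: [-5.3, 0.3, 3.7]
finger_gap: 72.4
flap angle 0.5280642590095986 177
body top x,y pct [[-42.7, -19.9], [-26.7, -5.3], [-8.4, 15.1]] 210
mag [-95.9  40.9] z 14.0 yaw -59.8 F [-5.2  2.3  3.6] -> tool shift [  7.4 -50.8  -4.6] turn 0.4
```

```bash
python3 -m pendant '[[0.85,0.5,-3.5,0,0],[0.85,0.5,-3.5,0,0],[0.85,0.5,-3.5,0,0],[0.85,0.5,-3.5,0,0],[0.85,0.5,-3.5,0,0],[0.85,0.5,-3.5,0,0],[0.85,0.5,-3.5,0,0],[0.85,0.5,-3.5,0,0]]'
python3 look.py s4
```

```text
time: 8.95
tool_pos: [547.7, -172.5, 13.9]
tcp_rot: [179.9, 0.1, -59.8]
ft_force: [-5.5, 1.0, 3.6]
finger_gap: 72.7
flap angle 0.5257323486242707 176
body top x,y pct [[-59.8, -19.9], [-5.4, -8.2], [4.7, 13.7]] 110
mag [-67.6  41. ] z 14.0 yaw -59.8 F [-4.9  1.3  3.1] -> tool shift [  3.4 -22.9  -4.5] turn 0.4
```

View pics/s4.png

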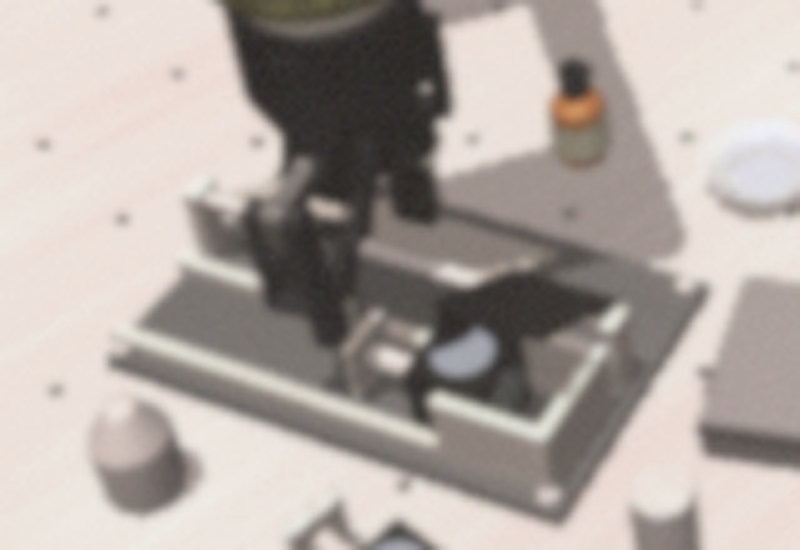

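The body at (470,355) is passing under the open hood with the flap at 0.53 rad. I'll push the remaining 23 mm.

```bash
python3 -m pendant '[[0.85,0.5,-3.5,0,0],[0.85,0.5,-3.5,0,0],[0.85,0.5,-3.5,0,0],[0.85,0.5,-3.5,0,0],[0.85,0.5,-3.5,0,0],[0.85,0.5,-3.5,0,0],[0.85,0.3,-2,0,0],[0.85,0,0,0,0]]'
python3 look.py s5; python3 - <<'E'
from h import *
P=cloud('scene',optics.snapshot('scene')[1]);m=tomag(P[...,:2]);x,y,z=m[...,0],m[...,1],P[...,2]
for n,k in(('body',(z>44)&(z<50)&(x>-5)&(x<46)&(y>-17)&(y<15)),('plate top/rear',(z>20)&(z<43)&(x>-45)&(x<-15)&(y>-17)&(y<15))):
    print(n,k.sum(),np.round(np.percentile(m[k],[2,50,98],axis=0),1).tolist())
E
```

```text
time: 9.8
tool_pos: [569.6, -163.8, 14.1]
tcp_rot: [180.0, 0.0, -59.8]
ft_force: [-3.5, 1.5, 3.9]
finger_gap: 72.3
flap angle 0.5231633255864081 180
body top x,y pct [[-41.7, -11.3], [-29.5, -7.9], [-26.4, 2.2]] 21
mag [-44.6  40.9] z 14.1 yaw -59.8 F [-4.2  1.6  4.9] -> tool shift [-0.1 -0.1 -4.4] turn 0.4
body 215 [[9.6, -16.2], [27.9, -2.2], [44.2, 13.8]]
plate top/rear 129 [[-41.4, -15.3], [-22.6, -6.5], [-15.6, 9.5]]
```

View pics/s5.png

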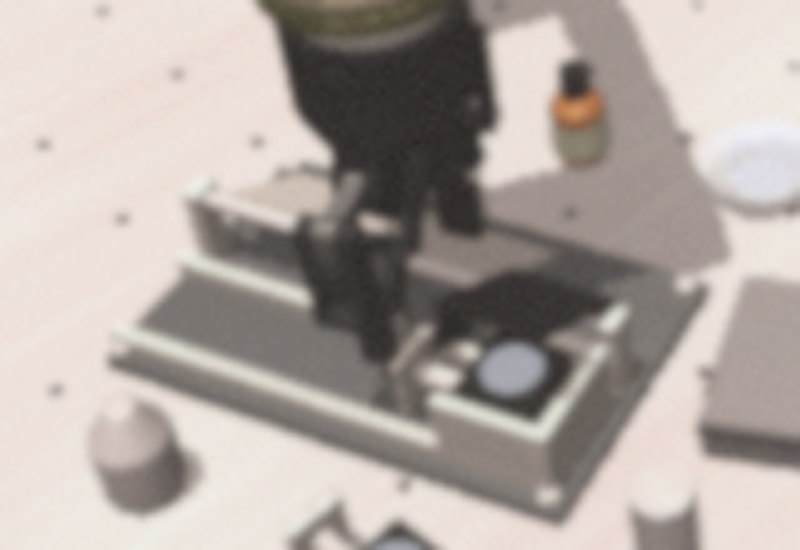

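The body spans x 8 to 43, centred at about 25.6, so it is home. I'll back off along the lane with the flap still held, then rise.

```bash
python3 -m pendant '[[0.85,-0.5,3.5,0,0],[0.85,-0.5,3.5,0,0],[0.85,-0.5,3.5,0,0],[0.85,-0.5,3.5,0,0],[0.85,-0.5,3.5,0,0],[0.85,0,0,0,0]]'
python3 -m pendant '[[0.85,0,0,-3,0],[0.85,0,0,-3,0],[0.85,0,0,-3,0],[0.85,0,0,-3,0],[0.85,0,0,-3,0],[0.85,0,0,-3,0],[0.85,0,0,-3,0],[0.85,0,0,-3,0],[0.85,0,0,-5,0],[0.85,0,0,-10,0]]'
python3 -m pendant '[[0.85,0,0,-20,0],[0.85,0,0,-30,0],[0.85,-10,20,-40,0],[0.85,-20,40,-10,0],[0.85,-20,40,0,0],[0.85,-20,40,0,0],[0.85,0,0,0,0],[0.85,0,0,0,0]]'
python3 look.py s6; python3 - <<'E'
from h import *
for c in('scene','top'):
    p,d=optics.snapshot(c);P=cloud(c,d);m=tomag(P[...,:2]);x,y,z=m[...,0],m[...,1],P[...,2]
    for n,k in(('hood',(z>50)&(z<100)&(x>-5)&(x<55)&(y>-35)&(y<30)),('plate',(z>30)&(z<43)&(x>-45)&(x<-15)&(y>-17)&(y<15)),('press',(z>36)&(z<56)&(x>-150)&(x<-10)&(y>50)&(y<105))):
        print(c,n,k.sum(),np.round(np.percentile(m[k],[2,50,98],axis=0),1).tolist() if k.sum() else'',np.round(np.percentile(z[k],[2,50,98]),1) if k.sum() else '')
E
```

```text
time: 10.5
tool_pos: [552.9, -171.1, 14.4]
tcp_rot: [180.0, -0.0, -59.8]
ft_force: [0.8, 1.7, 4.8]
finger_gap: 73.0
time: 11.5
tool_pos: [552.6, -170.7, 53.0]
tcp_rot: [179.9, 0.1, -59.8]
ft_force: [0.8, -0.3, -0.1]
finger_gap: 72.2
time: 12.3
tool_pos: [396.7, -180.9, 154.2]
tcp_rot: [-179.9, -0.1, -59.9]
ft_force: [0.8, -0.0, 0.6]
finger_gap: 72.4
flap angle -0.005744841521492422 347
scene hood 547 [[2.1, -27.3], [25.9, -0.7], [49.2, 29.0]] [52.2 54.8 56.8]
scene plate 56 [[-26.0, -15.4], [-21.8, -4.1], [-17.0, 10.1]] [30.3 37.3 40.9]
scene press 999 [[-146.5, 51.0], [-77.2, 75.2], [-12.6, 101.3]] [42.9 45.1 47.3]
top hood 579 [[-0.1, -25.1], [23.1, 1.9], [46.1, 28.9]] [51.2 54.4 58.1]
top plate 35 [[-27.6, -11.9], [-25.0, -0.2], [-18.7, 11.4]] [30.2 38.5 42. ]
top press 1564 [[-147.4, 51.0], [-80.8, 76.5], [-13.7, 101.4]] [40.8 44.4 47.8]Traceback (most recent call last):
  File "look.py", line 8, in <module>
    k=(z>44)&(z<50.5)&(x<5)&(x>-70)&(y>-24)&(y<20);print('body top x,y pct',np.round(np.percentile(m[k],[2,50,98],axis=0),1).tolist(),k.sum())
                                                                                     ~~~~~~~~~~~~~^^^^^^^^^^^^^^^^^^^^^^^
    return _quantile_unchecked(
        a, q, axis, out, overwrite_input, method, keepdims, weights)
    return _ureduce(a,
                    func=_quantile_ureduce_func,
    ...<5 lines>...
                    overwrite_input=overwrite_input,
                    method=method)
    r = func(a, **kwargs)
    result = _quantile(arr,
                       quantiles=q,
    ...<2 lines>...
                       out=out,
                       weights=wgt)
    slices_having_nans = np.isnan(arr[-1, ...])
                                  ~~~^^^^^^^^^
IndexError: index -1 is out of bounds for axis 0 with size 0
```

View pics/s6.png

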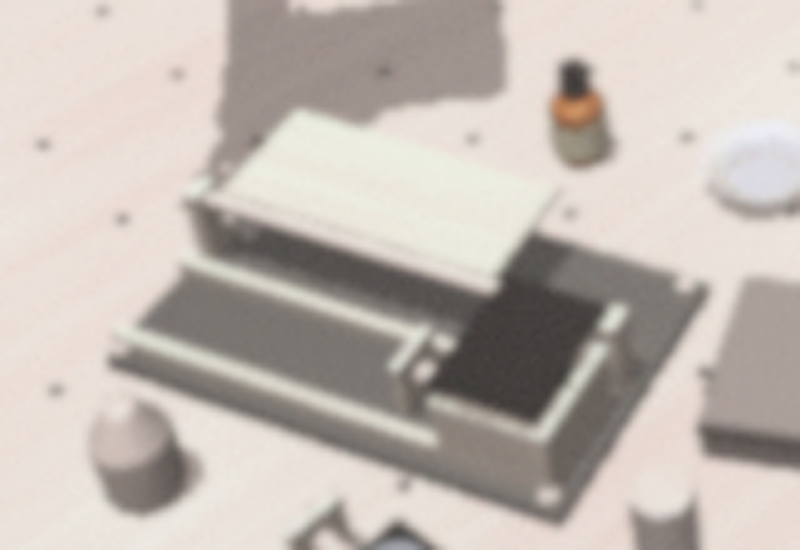

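The flap is closed (about 0 rad), the end plate at (410,370) stands outside with its rear face at about x = -27, and the neighbouring things look unmoved.

```bash
python3 -c "
from bench import hand_in
print(hand_in())"
```

```text
the job is handed in; nothing more can be done
None
```

The filter module is loaded in the bay with the flap closed behind it, and the job is handed in. The robot's clock stood at about 12.5 s of the 48 s allowed.

One fingertip held the side plate down, with the flap at about 0.53 rad, while the other pushed the module by its end plate along the lane. I then backed off along the lane with the flap still held, and rose so that it closed gently.

**Last checks:**
- **Flap:** about 0 rad, with the hood top level at its height from before the job.
- **Module:** the body centre was at about x = 25.6 just before the flap closed, inside the 21.5 to 29 range. Afterwards the end plate's rear face was at about x = -27, and the plate stood upright outside the bay.
- **Robot:** the arm was well clear, and the highest force read was about 6 N.
- **Other things:** I saw no movement of those in the last picture (oil bottle, objective and parts of the dish, slide box, post and spare module). I did not measure them, and the screwdriver was outside that crop.

**Disagreements:**
- The two cameras differed by about 2.5 mm along the lane, so I used their mean.
- My last run of the check script stopped with an error, because no body top showed in front of the closed hood. That fits the body being inside the bay.

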